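# Tip the sample crates and push the stamped one to the dispatch line

## Task

Two green sample crates look alike, but one has a round red-and-white stamp underneath. First tip both away from you onto their far sides so that their undersides show, then push the stamped one ahead, still lying on that side, until the yellow tape of the dispatch line runs under its middle; leave the other lying on its side short of the tape. Only push with the fingers, never lift or carry a crate, leave the bottles and the small blue slide box alone, and finish clear of everything.

Things in the scene. Friction and masses are not known exactly. Their poses are not given: they have to be found in the camera images.
- stamped_crate: open-topped green plastic crate, 60 (its x) x 90 (its y) x 100 mm high (its z), empty, walls 4 mm, about 0.22 kg. Origin: centre of its underside; z to the open top; at the start its +x wall looks away from the robot, within 0.2 rad. A red-and-white ring stamp, 48 mm across, is in the middle of its underside, unseen while it stands.
- plain_crate: The other crate, the same in every way but with a bare underside: open-topped green plastic crate, 60 (its x) x 90 (its y) x 100 mm high (its z), empty, walls 4 mm, about 0.22 kg. Origin: centre of its underside; z to the open top; at the start its +x wall looks away from the robot, within 0.2 rad. 
- stamped_crate_centre (a point): middle of the stamped crate's volume, 50 mm above its underside, 30 mm from each long wall; same axes as the crate. Pushed forward near the rim, either crate topples over its far bottom edge (by itself past about 40 degrees) and then lies stably on its +x wall, 60 mm high, 100 mm long, underside upright and facing the robot; its z axis then points ahead. Pushed low down it slides.
- plain_crate_centre (a point): middle of the plain crate's volume, likewise
- dispatch_line: the dispatch line: a straight strip of yellow tape flat on the desk beyond the crates, 18 mm wide (its x), 700 mm long (its y), about 2 mm high, no obstacle. Origin: its middle; x points across it, away from the robot.
- amber_bottle: brown screw-capped bottle, 41 mm across, 82 mm high, standing between the two lanes; origin at the centre of its foot. To be left alone.
- slide_mailer: small blue box for slides, 31 x 83 x 22 mm high, lying between the crates; origin at the centre of its underside, y along its length. To be left alone.
- dye_bottle: small white-capped reagent bottle, 24 mm across, 56 mm high, standing at the right; origin at the centre of its foot. To be left alone.

How it is judged:
On the way, in this order (a step that is already met when the one before it is completed fails the run):
1. both crates lie on their far sides, undersides showing, still short of the tape (angle between each of stamped_crate, plain_crate's own x axis and vertical above 2.97 rad and x of plain_crate_centre in the frame of dispatch_line below -0.06 m and x of stamped_crate_centre in the frame of dispatch_line below -0.05 m), for 0.2 s.
2. the stamped crate lies with the tape under its middle (x of stamped_crate_centre in the frame of dispatch_line between -0.025 and 0.025 m and y of stamped_crate_centre in the frame of dispatch_line between -0.33 and 0.33 m and angle between stamped_crate's own x axis and vertical above 2.97 rad), for 0.2 s.
At the end, for the whole second after the job is handed in: The stamped crate lies at rest on its far side with its centre within 25 mm of the tape's centre line, measured across the tape, and within the tape's length; the plain crate lies at rest on its far side with its centre at least 60 mm short of the tape's centre line (all of step 2 and angle between plain_crate's own x axis and vertical above 2.97 rad and x of plain_crate_centre in the frame of dispatch_line below -0.06 m and linear speed of each of stamped_crate, plain_crate below 0.01 m/s); the robot touches nothing.
It fails at once if a crate is lifted off the desk (its centre more than 85 mm above it) (height (world z) of any of stamped_crate_centre, plain_crate_centre above 0.085 m).
It fails at once if a bystander is shifted by more than 20 mm (distance of any of amber_bottle, slide_mailer, dye_bottle from where it was at the start of the episode above 0.02 m).
It fails at once if a bystander is tipped by more than 0.4 rad (angle between any of amber_bottle, slide_mailer, dye_bottle's own z axis and vertical above 0.4 rad).
It also fails if it takes over 64 s, if anything falls off the work surface, if the arm or the gripper's body presses on something with over 40 N, if the wrist force passes 120 N, or if a joint passes its speed limit or range.

## Robot

A 7-joint arm with a two-finger parallel gripper is mounted at the origin on a cart in front of the work surface, level with it; the furniture and walls round the work are solid. World frame = base frame: x ahead of the robot, y to its left, z up, the work surface at z = 0. Lengths are in m, angles in rad, forces in N, time in s.
With the tool pointing down it reaches from about 0.35 to 0.9 m from the base axis. Payload 19.9 kg.
Tool frame: the origin (TCP) lies between the finger pads; the fingertips stand 22 mm ahead of it and the grasp point (between the pads) lies 3 mm ahead of it; z points along the fingers, y is the direction in which the jaws open and shut (so a half turn about z gives the same grasp; the last joint's range is limited). The gripper opens to 85 mm and grips with 20 to 120 N. Pads are 22 mm wide; open, the fingers measure 114 mm over their backs; the gripper's body (76 mm by 85 mm) begins 54 mm behind the grasp point. The pads swing forward as they close: fully open they stand 13 mm farther back than shut.
Start: joints at [-1.327, 0.417, -0.01, 1.614, 0.005, 1.111, -0.053], TCP at [0.176, 0.6, 0.253] pointing down, gripper open.
Joint ranges: [-2.81, 2.81], [-0.39, 2.02], [-1.27, 1.25], [0.06, 2.57], [-1.19, 4.33], [0.19, 2], [-2.82, 2.82]. Speed limits (rad/s): [1.89, 1.89, 2.39, 2.39, 3.01, 3.01, 3.01].

## Interface

Orientations are given as a unit quaternion [w, x, y, z].
In Python, from station import state, optics, r gives the robot as it stands.
- The arm moves only by the shell command python3 -m crank 'ROWS'. ROWS is JSON, a list of rows, each an object of numbers: "dx", "dy", "dz": the shift along the tool's x, y, z normalised to -1 to 1, where 1 is 40 cm; "ax", "ay", "az": the turn, a rotation vector about the tool's x, y, z normalised to -1 to 1, where 1 is 60 degrees; "gripper": the opening, from -1 (shut) to 1 (fully open). A call has 1 to 10 rows; each row is the pose to reach, as a shift and turn from the pose commanded when the call began, along the tool's axes at that moment; what a row does not reach only later rows make up. A row lasts 1/12 s, in which the tool goes at most 41.7 mm and 7.16 degrees, less where a joint would pass 70% of its speed; a pose out of reach is approached as far as the arm can. A call with a number of a shift or a turn outside -1 to 1 is refused whole. A call with a gripper value outside its range is refused whole. The fingers move at their own pace and stop on an object; the grip force is fixed at half the most. Time passes only in rows, so rows that repeat a pose let the fingers close. It gives the time, the measured TCP pose, the force and the opening at its end, in the units of the state.
- state(): the state, without advancing time (a new reading comes with each control period).
- optics.get_image(name): name is "scene" or "side" or "wrist"; returns a dict with "pixels" (420x560x3 uint8, red, green, blue), "vertical_fov" (degrees; the focal length in pixels is half the picture's height over the tangent of half this angle, whatever the lens; pixels are square), "cx", "cy" (the principal point, pixels), "R" (3x3) and "t" (3): a world point X has camera coordinates R X + t; the wrist camera has in their place "tool_from_camera" (4x4, takes a point from camera to tool coordinates, whose origin is the TCP and whose axes are the flange's). Camera axes: x right, y down, z forward; pixel columns grow to the right and rows downward; lengths in m; the calibration is good to about 2 mm. A picture is of the moment at which its call begins: read the wrist's pose just before it. There is no depth.
- r.job_done(): hands the job in, once; it reports no verdict.
The state is a dict: "time_s": time; "q": joint angles; "joint_velocities": joint speeds; "tau": joint torques, N m; "ee_pos": TCP position; "ee_rot": TCP orientation; "wrist_force": force on the tool from outside, world axes, zero at the start; "wrist_torque": the same for the moment, N m; "grip_width": finger opening in m.
Only numpy, scipy, OpenCV 4.12 (cv2) and the standard library are available. Lean on these libraries where they do the work, as an engineer would, in place of code of your own. Each camera call takes 0.05 s, during which the arm holds its last target.

## Working session

There is one attempt and no reset: what is moved stays moved. The work goes in short steps, Python scripts to look and compute and a shell command to move; the robot and the scene stay as the last step left them, time stands still between calls to the robot, and variables do not carry over. Pictures are saved under pics/ and viewed, and the job is handed in when it is done.

```bash
ls; mkdir -p pics; cat > h.py <<'E'
import numpy as np,cv2,json
from station import state,optics,r
def snap(name,fn):
    s=state(); im=optics.get_image(name)
    cv2.imwrite(f'pics/{fn}.png',im['pixels'][:,:,::-1])
    np.savez(f'pics/{fn}.npz',ee_pos=s['ee_pos'],ee_rot=s['ee_rot'],**im)
    return im
def ray(fn,u,v,z=0.):
    im=np.load(f'pics/{fn}.npz')
    f=im['pixels'].shape[0]/2/np.tan(np.radians(im['vertical_fov'])/2)
    d=np.array([(u-im['cx'])/f,(v-im['cy'])/f,1.])
    R,t=im['R'],im['t']; c=-R.T@t; d=R.T@d
    return c+d*(z-c[2])/d[2]
def proj(fn,X):
    im=np.load(f'pics/{fn}.npz')
    f=im['pixels'].shape[0]/2/np.tan(np.radians(im['vertical_fov'])/2)
    p=im['R']@np.array(X)+im['t']; return p[:2]/p[2]*f+[im['cx'],im['cy']]
E
python3 - <<'E'
from h import *
s=state()
for k in s: print(k,np.round(s[k],3))
snap('scene','sc0');snap('side','si0')
for n in ('sc0','si0'):
    im=np.load(f'pics/{n}.npz'); print(n,im['vertical_fov'],im['cx'],im['cy'],-im['R'].T@im['t'],im.files)
E
```

```text
pics
time_s 0.0
q [-1.327  0.418 -0.01   1.614  0.005  1.111 -0.053]
joint_velocities [ 0.002 -0.001  0.     0.002 -0.001  0.001  0.001]
tau [ 1.0000e-03 -8.6446e+01  6.7900e-01 -4.3490e+01  1.9000e-02  7.0000e-03
 -0.0000e+00]
ee_pos [0.176 0.599 0.253]
ee_rot [-0.     0.142  0.99  -0.001]
wrist_force [-0.22  -0.053 -0.042]
wrist_torque [-0.027  0.002  0.   ]
grip_width 0.086
sc0 49.45819722824059 276.79505402827044 212.1395151768439 [ 0.07488581 -0.92529019  0.53485867] ['ee_pos', 'ee_rot', 'pixels', 'vertical_fov', 'cx', 'cy', 'R', 't']
si0 42.94693199786886 275.5806202995385 205.49967157217446 [0.60187744 0.96943392 0.93669282] ['ee_pos', 'ee_rot', 'pixels', 'vertical_fov', 'cx', 'cy', 'R', 't']
```

View pics/sc0.png

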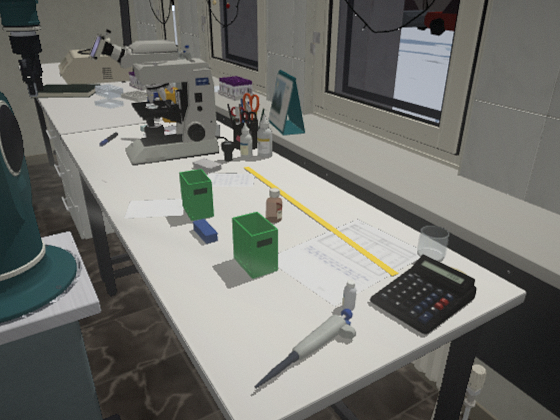

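View pics/si0.png

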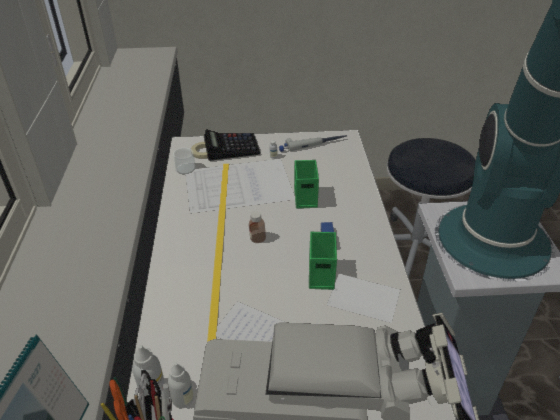

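The scene view shows the right crate near (255,245), the left crate near (196,195), and the tape from (247,168) to (395,273). In the side view the crates are at (306,184) and (322,260). I'll enlarge both.

```bash
python3 - <<'E'
from h import *
a=cv2.imread('pics/sc0.png');b=cv2.imread('pics/si0.png')
cv2.imwrite('pics/c1.png',cv2.resize(a[150:290,165:305],None,fx=4.2,fy=4.2,interpolation=cv2.INTER_CUBIC))
cv2.imwrite('pics/c2.png',cv2.resize(b[150:300,205:355],None,fx=4,fy=4,interpolation=cv2.INTER_CUBIC))
E
```

```text
(no output)
```

View pics/c1.png

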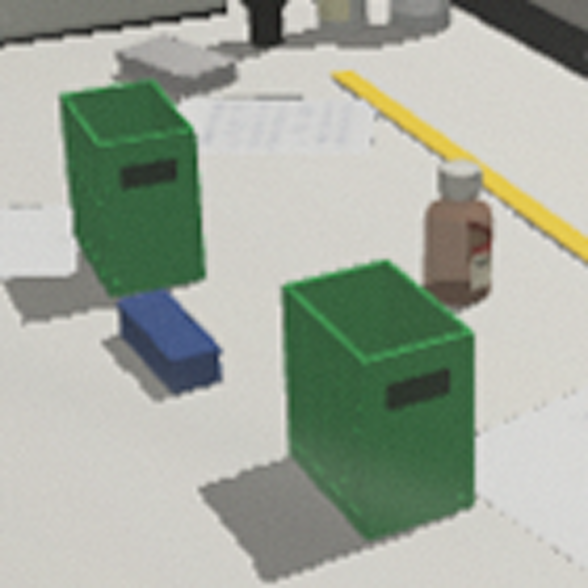

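View pics/c2.png

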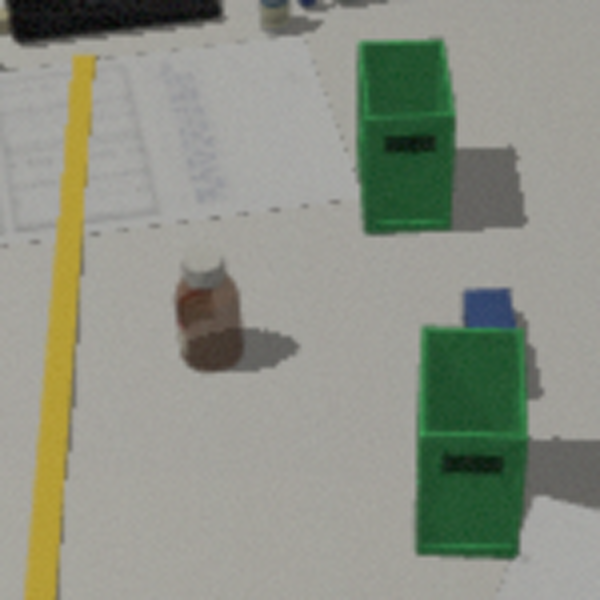

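```bash
python3 - <<'E'
from h import *
np.set_printoptions(precision=4,suppress=True)
def A(p,z=0):return ray('sc0',165+p[0]/4.2,150+p[1]/4.2,z)[:2]
def B(p,z=0):return ray('si0',205+p[0]/4,150+p[1]/4,z)[:2]
def rep(n,P):
    P=np.array(P);c=P.mean(0);print(n,'c',c,P.tolist() and P.round(3).tolist())
rep('R sc',[A(p,.1) for p in [(283,290),(388,263),(472,332),(367,360)]])
rep('R si',[B(p,.1) for p in [(443,42),(360,42),(360,118),(453,118)]])
rep('L sc',[A(p,.1) for p in [(62,95),(152,82),(193,130),(103,145)]])
rep('L si',[B(p,.1) for p in [(522,328),(421,328),(419,433),(525,433)]])
print('bottle',B((210,352)),'sc foot',A((458,295)))
print('mailer sc top',[A(p,.022) for p in [(118,305),(160,292),(220,347),(172,360)]], 'si',[B(p,.022) for p in [(463,290),(512,290)]])
for p in [(247,168),(395,273),(320,222)]: print('tape sc',ray('sc0',*p)[:2])
for p in [(227,164),(212,340),(220,240)]: print('tape si',ray('si0',*p)[:2])
print('dye',ray('sc0',348,308)[:2],ray('si0',274,155)[:2])
print('microscope sc base',[ray('sc0',*p)[:2] for p in [(130,160),(217,153)]])
E
```

```text
R sc c [ 0.4583 -0.2092] [[0.429, -0.168], [0.487, -0.168], [0.486, -0.251], [0.431, -0.25]]
R si c [ 0.4615 -0.1967] [[0.43, -0.238], [0.487, -0.243], [0.495, -0.155], [0.434, -0.151]]
L sc c [0.4506 0.0858] [[0.427, 0.132], [0.482, 0.124], [0.473, 0.041], [0.42, 0.047]]
L si c [0.453  0.0968] [[0.418, 0.056], [0.477, 0.052], [0.487, 0.138], [0.429, 0.142]]
bottle [ 0.6002 -0.0443] sc foot [ 0.5974 -0.053 ]
mailer sc top [array([ 0.4036, -0.0002]), array([0.4304, 0.0024]), array([ 0.433 , -0.0746]), array([ 0.4048, -0.0744])] si [array([ 0.4342, -0.0682]), array([ 0.4025, -0.0659])]
tape sc [0.7084 0.3025]
tape sc [ 0.6917 -0.3818]
tape sc [ 0.6913 -0.12  ]
tape si [ 0.6829 -0.3842]
tape si [0.7067 0.2668]
tape si [ 0.6967 -0.0435]
dye [ 0.5361 -0.4206] [ 0.5364 -0.4226]
microscope sc base [array([0.4048, 0.5689]), array([0.6857, 0.4844])]
```

Right crate is at about (0.46,-0.20) with yaw ≈ -0.05, and left crate at (0.452,0.091) with yaw ≈ -0.1. The tape is at x ≈ 0.70. I'll set the fingers half open so there are two contact points, and get behind the left crate first.

```bash
cat > g.py <<'E'
import sys
from h import *
from scipy.spatial.transform import Rotation as Ro
def go(x,y,z,yaw):  # yaw: push heading; tool points down, tool y at 90deg+yaw
    s=state(); q=s['ee_rot']; R=Ro.from_quat([q[1],q[2],q[3],q[0]])
    c,si=np.cos(yaw),np.sin(yaw)
    T=Ro.from_matrix(np.array([[-c,-si,0],[-si,c,0],[0,0,-1]]).T if 0 else np.array([[-c,-si,0],[-si,c,0],[0,0,-1]]))
    d=R.as_matrix().T@(np.array([x,y,z])-s['ee_pos'])/.4
    a=np.degrees((R.inv()*T).as_rotvec())/60
    print('t',s['time_s'],'pos',np.round(s['ee_pos'],4),'F',np.round(s['wrist_force'],1),'w',round(float(s['grip_width']),4)); print('d',np.round(d,4),'a',np.round(a,4))
if __name__=='__main__': go(*map(float,sys.argv[1:]))
E
python3 g.py 0.375 0.097 0.2 -0.1
```

```text
t 0.1 pos [0.1761 0.5994 0.2527] F [ 0.6  0.2 -0.7] w 0.0854
d [-0.8311 -1.0647  0.1331] a [-0.0011  0.     -0.1774]
```

```bash
python3 -m crank '[{"dx":-0.78,"dy":-0.99,"dz":0.1,"az":-0.177,"gripper":0.1},{"dx":-0.78,"dy":-0.99,"dz":0.1,"az":-0.177,"gripper":0.1},{"dx":-0.78,"dy":-0.99,"dz":0.1,"az":-0.177,"gripper":0.1},{"dx":-0.78,"dy":-0.99,"dz":0.1,"az":-0.177,"gripper":0.1},{"dx":-0.78,"dy":-0.99,"dz":0.1,"az":-0.177,"gripper":0.1},{"dx":-0.78,"dy":-0.99,"dz":0.1,"az":-0.177,"gripper":0.1},{"dx":-0.78,"dy":-0.99,"dz":0.1,"az":-0.177,"gripper":0.1},{"dx":-0.78,"dy":-0.99,"dz":0.1,"az":-0.177,"gripper":0.1},{"dx":-0.78,"dy":-0.99,"dz":0.1,"az":-0.177,"gripper":0.1},{"dx":-0.78,"dy":-0.99,"dz":0.1,"az":-0.177,"gripper":0.1}]'; python3 g.py 0.375 0.097 0.112 -0.1
```

```text
t 0.1 pos [0.1761 0.5994 0.2527] F [ 0.6  0.2 -0.7] w 0.0854
d [-0.8311 -1.0644  0.3531] a [-0.0011  0.     -0.1774]invalid input at $[0]: expected keys dx, dy, dz, ax, ay, az, gripper
```

All keys are required, so I'll repeat it with the full set.

```bash
python3 -m crank '[{"dx":-0.78,"dy":-0.99,"dz":0.1,"ax":0,"ay":0,"az":-0.177,"gripper":0.1},{"dx":-0.78,"dy":-0.99,"dz":0.1,"ax":0,"ay":0,"az":-0.177,"gripper":0.1},{"dx":-0.78,"dy":-0.99,"dz":0.1,"ax":0,"ay":0,"az":-0.177,"gripper":0.1},{"dx":-0.78,"dy":-0.99,"dz":0.1,"ax":0,"ay":0,"az":-0.177,"gripper":0.1},{"dx":-0.78,"dy":-0.99,"dz":0.1,"ax":0,"ay":0,"az":-0.177,"gripper":0.1},{"dx":-0.78,"dy":-0.99,"dz":0.1,"ax":0,"ay":0,"az":-0.177,"gripper":0.1},{"dx":-0.78,"dy":-0.99,"dz":0.1,"ax":0,"ay":0,"az":-0.177,"gripper":0.1},{"dx":-0.78,"dy":-0.99,"dz":0.1,"ax":0,"ay":0,"az":-0.177,"gripper":0.1},{"dx":-0.78,"dy":-0.99,"dz":0.1,"ax":0,"ay":0,"az":-0.177,"gripper":0.1},{"dx":-0.78,"dy":-0.99,"dz":0.1,"ax":0,"ay":0,"az":-0.177,"gripper":0.1}]'; python3 g.py 0.375 0.097 0.112 -0.1
```

```text
time_s: 0.93
ee_pos: [0.3309, 0.2122, 0.2202]
ee_rot: [-0.0, 0.05, 0.999, 0.0]
wrist_force: [2.0, -0.6, 0.4]
grip_width: 0.0468
t 0.9333 pos [0.3309 0.2122 0.2202] F [ 2.  -0.6  0.4] w 0.0468
d [-0.1385 -0.2755  0.2704] a [ 0.0002 -0.0001 -0.0002]
```

```bash
python3 -m crank '[{"dx":-0.13,"dy":-0.27,"dz":0.1,"ax":0,"ay":0,"az":0,"gripper":0.1},{"dx":-0.13,"dy":-0.27,"dz":0.1,"ax":0,"ay":0,"az":0,"gripper":0.1},{"dx":-0.13,"dy":-0.27,"dz":0.1,"ax":0,"ay":0,"az":0,"gripper":0.1},{"dx":-0.13,"dy":-0.27,"dz":0.25,"ax":0,"ay":0,"az":0,"gripper":0.1},{"dx":-0.13,"dy":-0.27,"dz":0.25,"ax":0,"ay":0,"az":0,"gripper":0.1},{"dx":-0.13,"dy":-0.27,"dz":0.25,"ax":0,"ay":0,"az":0,"gripper":0.1},{"dx":-0.13,"dy":-0.27,"dz":0.25,"ax":0,"ay":0,"az":0,"gripper":0.1},{"dx":-0.13,"dy":-0.27,"dz":0.25,"ax":0,"ay":0,"az":0,"gripper":0.1}]'; python3 - <<'E'
from h import *
snap('scene','sc1');snap('side','si1');im=snap('wrist','w1') if 0 else 0
a=cv2.imread('pics/sc1.png');b=cv2.imread('pics/si1.png')
cv2.imwrite('pics/d1.png',np.hstack([cv2.resize(a[110:290,120:300],(400,400)),cv2.resize(b[150:330,230:410],(400,400))]))
E
python3 g.py 0.375 0.097 0.112 -0.1
```

```text
time_s: 1.6
ee_pos: [0.3722, 0.1019, 0.1214]
ee_rot: [0.0, 0.05, 0.999, 0.0]
wrist_force: [0.5, -1.2, 0.0]
grip_width: 0.0469
t 1.7 pos [0.3724 0.1021 0.1216] F [-0.9 -0.3  0.4] w 0.0471
d [-0.0077 -0.0121  0.0241] a [0.0012 0.0017 0.0003]
```

View pics/d1.png

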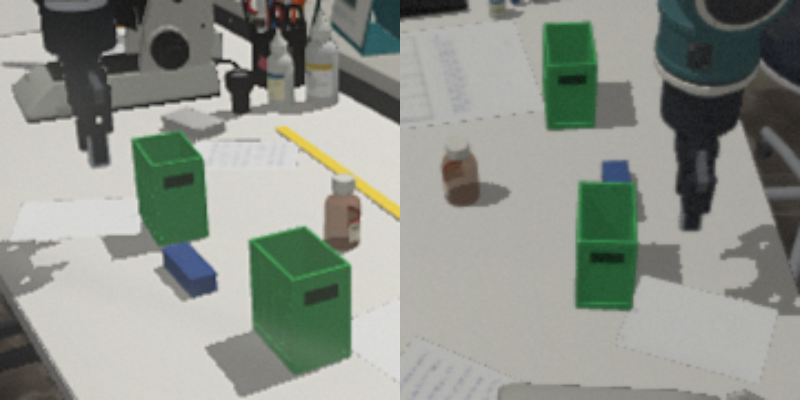

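The fingers are behind the left crate, with the tips near rim height. I'll lower about 15 mm, come up to it, then push slowly.

```bash
python3 -m crank '[{"dx":-0.04,"dy":-0.015,"dz":0.04,"ax":0,"ay":0,"az":0,"gripper":0.1},{"dx":-0.07,"dy":-0.015,"dz":0.04,"ax":0,"ay":0,"az":0,"gripper":0.1},{"dx":-0.085,"dy":-0.015,"dz":0.04,"ax":0,"ay":0,"az":0,"gripper":0.1},{"dx":-0.1,"dy":-0.015,"dz":0.04,"ax":0,"ay":0,"az":0,"gripper":0.1},{"dx":-0.115,"dy":-0.015,"dz":0.04,"ax":0,"ay":0,"az":0,"gripper":0.1},{"dx":-0.13,"dy":-0.015,"dz":0.04,"ax":0,"ay":0,"az":0,"gripper":0.1},{"dx":-0.145,"dy":-0.015,"dz":0.04,"ax":0,"ay":0,"az":0,"gripper":0.1}]'; python3 - <<'E'
from h import *
snap('scene','sc2');snap('side','si2')
a=cv2.imread('pics/sc2.png');b=cv2.imread('pics/si2.png')
cv2.imwrite('pics/d2.png',np.hstack([cv2.resize(a[110:290,120:300],(400,400)),cv2.resize(b[150:330,230:410],(400,400))]))
E
python3 g.py 0.375 0.097 0.105 -0.1
```

```text
time_s: 2.28
ee_pos: [0.4293, 0.0899, 0.1047]
ee_rot: [0.0, 0.05, 0.999, 0.0]
wrist_force: [-0.5, 0.2, 1.6]
grip_width: 0.0467
t 2.3833 pos [0.4297 0.0897 0.1046] F [-0.5  0.2 -0.5] w 0.0466
d [ 0.138   0.0044 -0.0011] a [ 0.0001  0.0008 -0.0005]
```

View pics/d2.png

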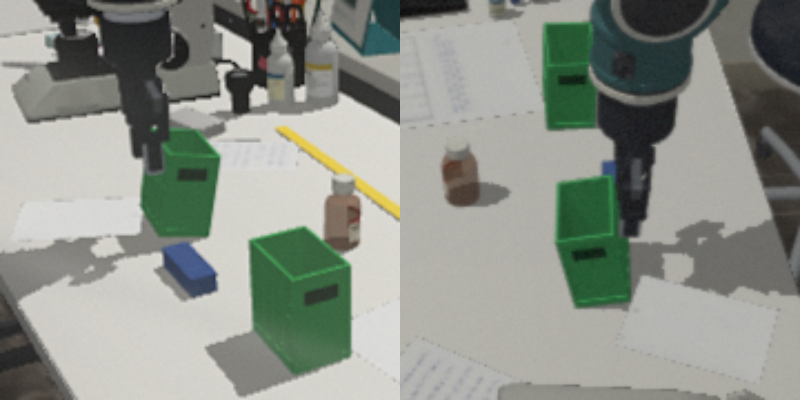

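The left crate is tipping forward without visible sliding, so I'll continue.

```bash
python3 -m crank '[{"dx":-0.015,"dy":0,"dz":0,"ax":0,"ay":0,"az":0,"gripper":0.1},{"dx":-0.03,"dy":0,"dz":0,"ax":0,"ay":0,"az":0,"gripper":0.1},{"dx":-0.045,"dy":0,"dz":0,"ax":0,"ay":0,"az":0,"gripper":0.1},{"dx":-0.06,"dy":0,"dz":0,"ax":0,"ay":0,"az":0,"gripper":0.1},{"dx":-0.075,"dy":0,"dz":0,"ax":0,"ay":0,"az":0,"gripper":0.1},{"dx":-0.09,"dy":0,"dz":0,"ax":0,"ay":0,"az":0,"gripper":0.1},{"dx":-0.1,"dy":0,"dz":0,"ax":0,"ay":0,"az":0,"gripper":0.1},{"dx":-0.1,"dy":0,"dz":0,"ax":0,"ay":0,"az":0,"gripper":0.1}]'; python3 - <<'E'
from h import *
snap('scene','sc3');snap('side','si3')
a=cv2.imread('pics/sc3.png');b=cv2.imread('pics/si3.png')
cv2.imwrite('pics/d3.png',np.hstack([cv2.resize(a[110:290,120:300],(400,400)),cv2.resize(b[150:330,230:410],(400,400))]))
E
python3 g.py 0.375 0.097 0.105 -0.1
```

```text
time_s: 3.05
ee_pos: [0.4695, 0.0855, 0.1043]
ee_rot: [0.0, 0.05, 0.999, -0.0]
wrist_force: [-0.6, 0.3, -0.3]
grip_width: 0.0469
t 3.15 pos [0.4685 0.0856 0.1042] F [-0.1 -0.5 -0.4] w 0.0468
d [ 0.2355  0.0049 -0.0019] a [-0.0003 -0.0003 -0.0005]
```

View pics/d3.png

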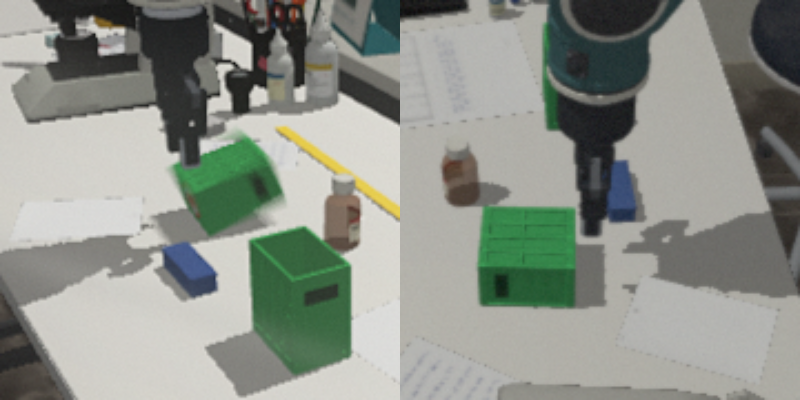

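The left crate has toppled, and there's a hint of red on its underside. Next I'll go behind the right crate.

```bash
python3 g.py 0.385 -0.20 0.105 -0.05; python3 -m crank '[{"dx":0.1,"dy":0,"dz":0,"ax":0,"ay":0,"az":0,"gripper":0.1},{"dx":0.1,"dy":0,"dz":-0.03,"ax":0,"ay":0,"az":0,"gripper":0.1},{"dx":0.25,"dy":-0.15,"dz":-0.03,"ax":0,"ay":0,"az":-0.048,"gripper":0.1},{"dx":0.25,"dy":-0.3,"dz":-0.03,"ax":0,"ay":0,"az":-0.048,"gripper":0.1},{"dx":0.25,"dy":-0.69,"dz":-0.03,"ax":0,"ay":0,"az":-0.048,"gripper":0.1},{"dx":0.25,"dy":-0.69,"dz":-0.03,"ax":0,"ay":0,"az":-0.048,"gripper":0.1},{"dx":0.25,"dy":-0.69,"dz":-0.03,"ax":0,"ay":0,"az":-0.048,"gripper":0.1},{"dx":0.25,"dy":-0.69,"dz":0,"ax":0,"ay":0,"az":-0.048,"gripper":0.1},{"dx":0.25,"dy":-0.69,"dz":0,"ax":0,"ay":0,"az":-0.048,"gripper":0.1},{"dx":0.25,"dy":-0.69,"dz":0,"ax":0,"ay":0,"az":-0.048,"gripper":0.1}]'; python3 - <<'E'
from h import *
snap('scene','sc4');snap('side','si4')
a=cv2.imread('pics/sc4.png');b=cv2.imread('pics/si4.png')
cv2.imwrite('pics/d4.png',np.hstack([cv2.resize(a[110:290,140:320],(400,400)),cv2.resize(b[120:330,220:430],(400,400))]))
E
python3 g.py 0.385 -0.20 0.105 -0.05
```

```text
t 3.15 pos [0.4685 0.0856 0.1042] F [-0.1 -0.5 -0.4] w 0.0468
d [ 0.1361 -0.7313 -0.0017] a [-0.0003 -0.0003 -0.0483]
time_s: 3.98
ee_pos: [0.3392, -0.1853, 0.1041]
ee_rot: [0.0, 0.029, 1.0, -0.001]
wrist_force: [-1.6, 0.4, 0.2]
grip_width: 0.0468
t 4.0833 pos [ 0.3406 -0.1802  0.1042] F [-0.8  0.1  0.2] w 0.0472
d [-0.1135 -0.0435 -0.0021] a [-0.0002 -0.0006 -0.004 ]
```

View pics/d4.png

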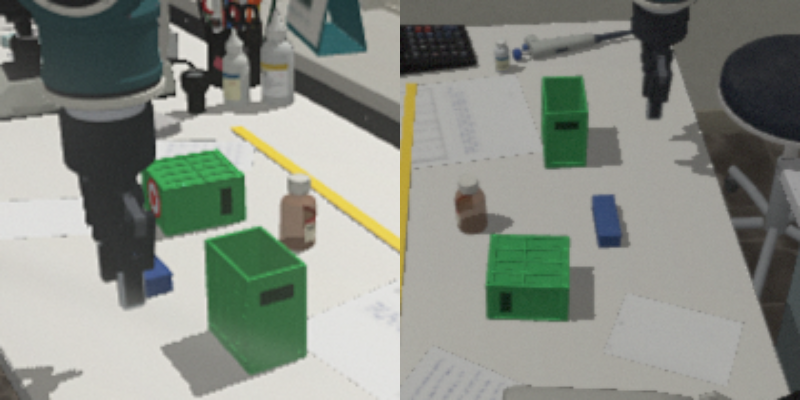

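The red-and-white ring at (153,195) shows that the left crate is the stamped one. Now I'll topple the right crate, which is plain.

```bash
python3 -m crank '[{"dx":-0.08,"dy":-0.045,"dz":0,"ax":0,"ay":0,"az":0,"gripper":0.1},{"dx":-0.15,"dy":-0.045,"dz":0,"ax":0,"ay":0,"az":0,"gripper":0.1},{"dx":-0.17,"dy":-0.045,"dz":0,"ax":0,"ay":0,"az":0,"gripper":0.1},{"dx":-0.185,"dy":-0.045,"dz":0,"ax":0,"ay":0,"az":0,"gripper":0.1},{"dx":-0.2,"dy":-0.045,"dz":0,"ax":0,"ay":0,"az":0,"gripper":0.1},{"dx":-0.215,"dy":-0.045,"dz":0,"ax":0,"ay":0,"az":0,"gripper":0.1},{"dx":-0.23,"dy":-0.045,"dz":0,"ax":0,"ay":0,"az":0,"gripper":0.1},{"dx":-0.245,"dy":-0.045,"dz":0,"ax":0,"ay":0,"az":0,"gripper":0.1},{"dx":-0.26,"dy":-0.045,"dz":0,"ax":0,"ay":0,"az":0,"gripper":0.1}]'; python3 - <<'E'
from h import *
snap('scene','sc5');snap('side','si5')
a=cv2.imread('pics/sc5.png');b=cv2.imread('pics/si5.png')
cv2.imwrite('pics/d5.png',np.hstack([cv2.resize(a[110:290,140:320],(400,400)),cv2.resize(b[120:330,220:430],(400,400))]))
E
python3 g.py 0.385 -0.20 0.105 -0.05
```

```text
time_s: 4.83
ee_pos: [0.4449, -0.202, 0.1045]
ee_rot: [0.0, 0.025, 1.0, 0.0]
wrist_force: [-1.3, 0.7, 2.2]
grip_width: 0.047
t 4.9333 pos [ 0.4453 -0.2021  0.1044] F [-0.8 -0.4 -0.2] w 0.0471
d [ 0.1508 -0.0023 -0.0015] a [-0.0003  0.0006  0.0002]
```

View pics/d5.png

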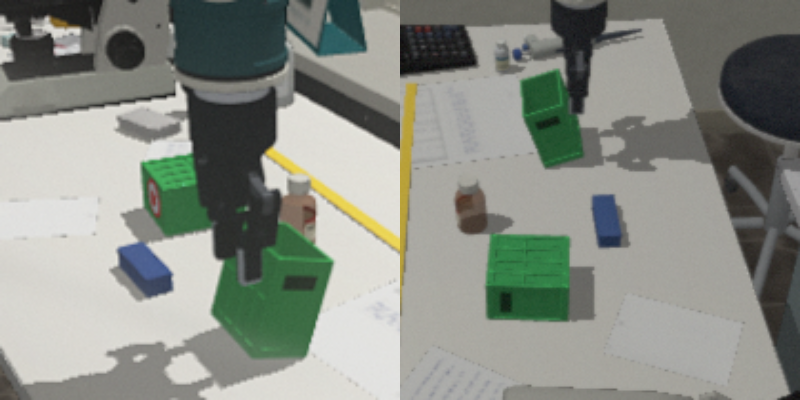

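The plain crate is tipping cleanly. I'll finish the topple and back off.

```bash
python3 -m crank '[{"dx":-0.015,"dy":0,"dz":0,"ax":0,"ay":0,"az":0,"gripper":0.1},{"dx":-0.03,"dy":0,"dz":0,"ax":0,"ay":0,"az":0,"gripper":0.1},{"dx":-0.045,"dy":0,"dz":0,"ax":0,"ay":0,"az":0,"gripper":0.1},{"dx":-0.06,"dy":0,"dz":0,"ax":0,"ay":0,"az":0,"gripper":0.1},{"dx":-0.075,"dy":0,"dz":0,"ax":0,"ay":0,"az":0,"gripper":0.1},{"dx":-0.085,"dy":0,"dz":0,"ax":0,"ay":0,"az":0,"gripper":0.1},{"dx":-0.085,"dy":0,"dz":0,"ax":0,"ay":0,"az":0,"gripper":0.1},{"dx":0.02,"dy":0,"dz":-0.03,"ax":0,"ay":0,"az":0,"gripper":0.1},{"dx":0.2,"dy":0,"dz":-0.05,"ax":0,"ay":0,"az":0,"gripper":0.1},{"dx":0.2,"dy":0,"dz":-0.05,"ax":0,"ay":0,"az":0,"gripper":0.1}]'; python3 - <<'E'
from h import *
snap('scene','sc6');snap('side','si6')
a=cv2.imread('pics/sc6.png');b=cv2.imread('pics/si6.png')
cv2.imwrite('pics/d6.png',np.hstack([cv2.resize(a[130:280,150:300],(400,400)),cv2.resize(b[140:300,220:380],(400,400))]))
E
python3 g.py 0.385 0.09 0.105 -0.05
```

```text
time_s: 5.77
ee_pos: [0.3617, -0.1978, 0.1241]
ee_rot: [-0.001, 0.025, 1.0, 0.0]
wrist_force: [0.6, -0.8, 1.0]
grip_width: 0.047
t 5.8667 pos [ 0.3601 -0.1977  0.1245] F [ 0.5 -0.3 -0.3] w 0.0473
d [-0.024   0.7214  0.0499] a [ 0.0017 -0.0014 -0.0029]
```

View pics/d6.png

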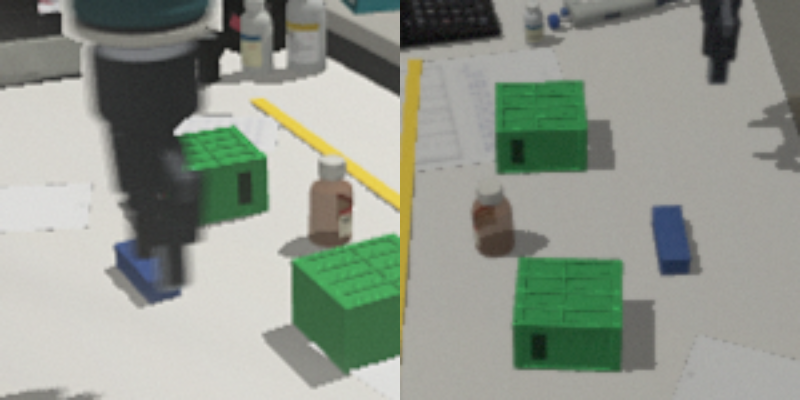

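Both crates are lying on their far sides. In the side crop the stamped crate's top corners are at (517,259), (620,259), (622,324) and (516,320).

```bash
python3 - <<'E'
from h import *
np.set_printoptions(precision=4,suppress=True)
for P in ([(517,259),(620,259),(622,324),(516,320)],[(498,82),(584,82),(586,136),(497,133)]):
    Q=np.array([ray('si6',220+(u-400)/2.5,140+v/2.5,.06)[:2] for u,v in P]);print(Q,Q.mean(0))
for p in [(227,170),(212,340)]: print('tape',ray('si6',*p)[:2])
E
python3 g.py 0.42 0.085 0.125 -0.09
```

```text
[[0.5788 0.0418]
 [0.4808 0.0486]
 [0.488  0.1336]
 [0.5833 0.122 ]] [0.5327 0.0865]
[[ 0.587  -0.2476]
 [ 0.4908 -0.2405]
 [ 0.497  -0.1428]
 [ 0.5912 -0.1548]] [ 0.5415 -0.1964]
tape [ 0.6825 -0.3525]
tape [0.7067 0.2668]
t 5.8667 pos [ 0.3601 -0.1977  0.1245] F [ 0.5 -0.3 -0.3] w 0.0473
d [-1.119e-01  7.137e-01 -2.000e-04] a [ 0.0017 -0.0014  0.0353]
```

```bash
python3 -m crank '[{"dx":-0.1,"dy":0.72,"dz":0,"ax":0,"ay":0,"az":0.03,"gripper":0.1},{"dx":-0.1,"dy":0.72,"dz":0,"ax":0,"ay":0,"az":0.03,"gripper":0.1},{"dx":-0.1,"dy":0.72,"dz":0,"ax":0,"ay":0,"az":0.03,"gripper":0.1},{"dx":-0.1,"dy":0.72,"dz":0,"ax":0,"ay":0,"az":0.03,"gripper":0.1},{"dx":-0.1,"dy":0.72,"dz":0,"ax":0,"ay":0,"az":0.03,"gripper":0.1},{"dx":-0.1,"dy":0.72,"dz":0,"ax":0,"ay":0,"az":0.03,"gripper":0.1},{"dx":-0.1,"dy":0.72,"dz":0,"ax":0,"ay":0,"az":0.03,"gripper":0.1},{"dx":-0.1,"dy":0.72,"dz":0,"ax":0,"ay":0,"az":0.03,"gripper":0.1},{"dx":-0.1,"dy":0.72,"dz":0.18,"ax":0,"ay":0,"az":0.03,"gripper":0.1},{"dx":-0.1,"dy":0.72,"dz":0.18,"ax":0,"ay":0,"az":0.03,"gripper":0.1}]'; python3 - <<'E'
from h import *
snap('scene','sc7');snap('side','si7')
a=cv2.imread('pics/sc7.png');b=cv2.imread('pics/si7.png')
cv2.imwrite('pics/d7.png',np.hstack([cv2.resize(a[130:280,150:300],(400,400)),cv2.resize(b[140:300,220:380],(400,400))]))
E
python3 g.py 0.46 0.091 0.05 -0.08
```

```text
time_s: 6.7
ee_pos: [0.4198, 0.0888, 0.0516]
ee_rot: [0.002, 0.04, 0.999, 0.001]
wrist_force: [0.6, 0.8, -1.5]
grip_width: 0.0468
t 6.8 pos [0.4169 0.0869 0.0493] F [0.3 0.6 0.9] w 0.0468
d [-0.1065  0.0188 -0.0025] a [-0.0029 -0.0054 -0.0012]
```

View pics/d7.png

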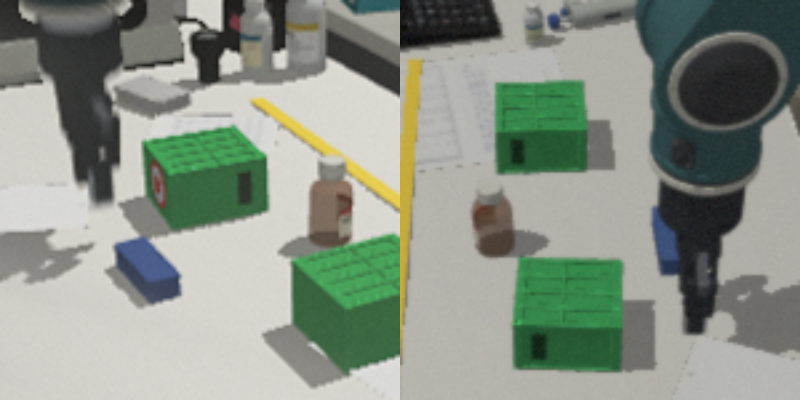

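The stamp is visible on the crate the fingers are behind. I'll push to about 40 mm short of the line, then measure.

```bash
python3 -m crank '[{"dx":-0.06,"dy":0.015,"dz":0,"ax":0,"ay":0,"az":0,"gripper":0.1},{"dx":-0.11,"dy":0.015,"dz":0,"ax":0,"ay":0,"az":0,"gripper":0.1},{"dx":-0.14,"dy":0.015,"dz":0,"ax":0,"ay":0,"az":0,"gripper":0.1},{"dx":-0.18,"dy":0.015,"dz":0,"ax":0,"ay":0,"az":0,"gripper":0.1},{"dx":-0.23,"dy":0.015,"dz":0,"ax":0,"ay":0,"az":0,"gripper":0.1},{"dx":-0.28,"dy":0.015,"dz":0,"ax":0,"ay":0,"az":0,"gripper":0.1},{"dx":-0.33,"dy":0.015,"dz":0,"ax":0,"ay":0,"az":0,"gripper":0.1},{"dx":-0.38,"dy":0.015,"dz":0,"ax":0,"ay":0,"az":0,"gripper":0.1},{"dx":-0.42,"dy":0.015,"dz":0,"ax":0,"ay":0,"az":0,"gripper":0.1},{"dx":-0.45,"dy":0.015,"dz":0,"ax":0,"ay":0,"az":0,"gripper":0.1}]'; python3 - <<'E'
from h import *
snap('scene','sc8');snap('side','si8')
a=cv2.imread('pics/sc8.png');b=cv2.imread('pics/si8.png')
cv2.imwrite('pics/d8.png',np.hstack([cv2.resize(a[130:280,170:320],(400,400)),cv2.resize(b[180:320,190:330],(400,400),interpolation=cv2.INTER_CUBIC)]))
E
python3 g.py 0.639 0.075 0.05 -0.08
```

```text
time_s: 7.63
ee_pos: [0.6006, 0.0783, 0.0546]
ee_rot: [0.001, 0.041, 0.999, -0.0]
wrist_force: [-2.9, 0.9, 2.3]
grip_width: 0.047
t 7.7333 pos [0.6007 0.0782 0.0544] F [ 0.2 -0.4 -0.2] w 0.0473
d [-0.0959 -0.      0.0112] a [-0.0004  0.0021 -0.0025]
```

View pics/d8.png

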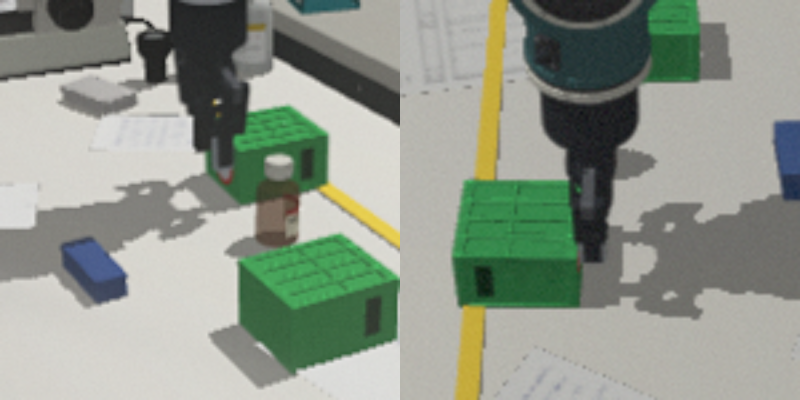

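```bash
python3 - <<'E'
from h import *
np.set_printoptions(precision=4,suppress=True)
f=lambda p,z:ray('si8',190+(p[0]-400)/2.857,180+p[1]/2.857,z)[:2]
print([f(p,.06) for p in [(467,181),(571,182),(580,248),(456,246)]])
print([f(p,0) for p in [(461,306),(580,306)]])
print('tape',f((474,307),0),f((486,180),0), f((467,395),0))
E
```

```text
[array([0.706, 0.032]), array([0.6191, 0.0393]), array([0.6136, 0.1162]), array([0.7123, 0.1071])]
[array([0.7133, 0.1168]), array([0.616 , 0.1234])]
tape [0.7026 0.1186] [ 0.6962 -0.0322] [0.7054 0.2089]
```

The centre is about 37 mm short of the line, so I'll push 37 mm and back away.

```bash
python3 -m crank '[{"dx":-0.02,"dy":0,"dz":0,"ax":0,"ay":0,"az":0,"gripper":0.1},{"dx":-0.045,"dy":0,"dz":0,"ax":0,"ay":0,"az":0,"gripper":0.1},{"dx":-0.07,"dy":0,"dz":0,"ax":0,"ay":0,"az":0,"gripper":0.1},{"dx":-0.085,"dy":0,"dz":0,"ax":0,"ay":0,"az":0,"gripper":0.1},{"dx":-0.092,"dy":0,"dz":0,"ax":0,"ay":0,"az":0,"gripper":0.1},{"dx":-0.092,"dy":0,"dz":0,"ax":0,"ay":0,"az":0,"gripper":0.1},{"dx":-0.092,"dy":0,"dz":0,"ax":0,"ay":0,"az":0,"gripper":0.1},{"dx":0.1,"dy":0,"dz":0,"ax":0,"ay":0,"az":0,"gripper":0.1},{"dx":0.2,"dy":0,"dz":-0.1,"ax":0,"ay":0,"az":0,"gripper":0.1},{"dx":0.2,"dy":0,"dz":-0.4,"ax":0,"ay":0,"az":0,"gripper":0.1}]'; python3 -m crank '[{"dx":0.1,"dy":0,"dz":-0.2,"ax":0,"ay":0,"az":0,"gripper":0.1},{"dx":0.2,"dy":0,"dz":-0.3,"ax":0,"ay":0,"az":0,"gripper":0.1},{"dx":0.2,"dy":0,"dz":-0.3,"ax":0,"ay":0,"az":0,"gripper":0.1},{"dx":0.2,"dy":0,"dz":-0.3,"ax":0,"ay":0,"az":0,"gripper":0.1}]'; python3 - <<'E'
from h import *
snap('scene','sc9');snap('side','si9')
a=cv2.imread('pics/sc9.png');b=cv2.imread('pics/si9.png')
cv2.imwrite('pics/d9.png',np.hstack([cv2.resize(a[130:280,170:320],(400,400)),cv2.resize(b[160:310,190:340],(400,400),interpolation=cv2.INTER_CUBIC)]))
E
```

```text
time_s: 8.57
ee_pos: [0.5389, 0.0831, 0.1083]
ee_rot: [-0.005, 0.04, 0.999, -0.001]
wrist_force: [0.7, 0.4, -0.6]
grip_width: 0.0464
time_s: 8.9
ee_pos: [0.4649, 0.0897, 0.2354]
ee_rot: [0.001, 0.041, 0.999, 0.001]
wrist_force: [0.8, -0.2, 1.2]
grip_width: 0.0467
```

View pics/d9.png

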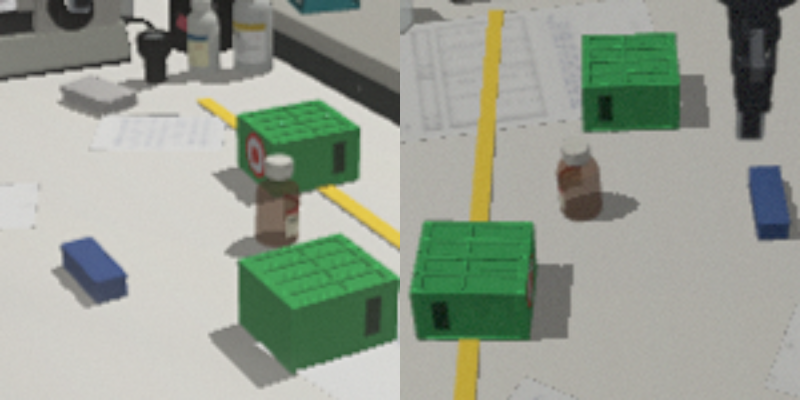

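The tape runs under the stamped crate, from (482,222) to (468,340), and the crate's near bottom edge spans columns 414 to 533. I'll put numbers on that.

```bash
python3 - <<'E'
from h import *
np.set_printoptions(precision=4,suppress=True)
f=lambda p,z:ray('si9',190+(p[0]-400)/2.6667,160+p[1]/2.6667,z)[:2]
Q=np.array([f(p,.06) for p in [(424,222),(534,223),(532,290),(413,288)]]);print(Q,Q.mean(0))
print([f(p,0) for p in [(414,339),(533,340)]],'tape',f((468,341),0),f((482,220),0))
Q=np.array([f(p,.06) for p in [(584,35),(675,34),(679,88),(585,91)]]);print('plain',Q.mean(0))
E
python3 g.py 0.4 0.09 0.3 -0.08
```

```text
[[0.7405 0.0292]
 [0.642  0.0374]
 [0.6443 0.1202]
 [0.7456 0.1108]] [0.6931 0.0744]
[array([0.7509, 0.1143]), array([0.6467, 0.1226])] tape [0.7035 0.1199] [ 0.6945 -0.034 ]
plain [ 0.5413 -0.1966]
t 9.0 pos [0.4659 0.0903 0.2351] F [ 0.5 -0.7 -0.2] w 0.0466
d [ 0.1634 -0.0134 -0.163 ] a [ 0.003   0.0036 -0.0005]
```

The centre is about 2 to 7 mm short of the line, against a 25 mm limit. I'll let the arm settle and hand in.

```bash
python3 -m crank '[{"dx":0.1,"dy":0,"dz":-0.1,"ax":0,"ay":0,"az":0,"gripper":0.1},{"dx":0.1,"dy":0,"dz":-0.1,"ax":0,"ay":0,"az":0,"gripper":0.1},{"dx":0.1,"dy":0,"dz":-0.1,"ax":0,"ay":0,"az":0,"gripper":0.1},{"dx":0.1,"dy":0,"dz":-0.1,"ax":0,"ay":0,"az":0,"gripper":0.1},{"dx":0.1,"dy":0,"dz":-0.1,"ax":0,"ay":0,"az":0,"gripper":0.1}]' && python3 -c "
from station import r
print(r.job_done())"
```

```text
time_s: 9.42
ee_pos: [0.427, 0.0928, 0.2714]
ee_rot: [-0.0, 0.041, 0.999, -0.0]
wrist_force: [0.1, -0.3, -0.5]
grip_width: 0.0469
the job is handed in; nothing more can be done
None
```

I tipped both crates onto their far sides and the left one turned out to carry the stamp. I then pushed that crate, still lying on its side, until the tape ran under its middle. I handed the job in at about 9.4 s; no verdict was given.

- **Stamped crate:** in the last side picture its centre is 2–7 mm short of the tape's centre line, against a limit of 25 mm. The two edges I measured it from differ by about 5 mm.
- **Plain crate:** it lies on its side about 150 mm short of the tape.
- **Bystanders:** the amber bottle and the slide box look unmoved in the last pictures. I did not re-check the dye bottle after the last push, but the arm never went near it.
- **Arm:** it finished clear of everything, at a height of about 0.27 m. The highest wrist force I read was about 4 N.

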